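# Lock the antenna bracket on the mast stand with the linch pin

### The job

Lock the blue antenna bracket onto its mast stand: pick up the linch pin by its red handle, push it fully home through the cross hole in the square steel spindle with its brass ring still up, then flip the sprung ring over the spindle and press its yellow tab down until the ring clicks past the pin's sprung nose and stays down. Let go and leave the radio and the tools where they are.

Things in the scene. Friction and masses are not known exactly. Their poses are not given: they have to be found in the camera images.
- stand: Mast stand, fixed, its place and yaw vary: grey base 110 x 110 x 12 mm, a square upright steel spindle 26 x 26 mm from its middle to 113 mm high. Origin: centre of the base's underside; z up. A blue bracket sleeve (46 x 46 mm, 28 to 78 mm high) sits on the spindle; its arm, 28 mm wide, runs along +y to 123 mm from the spindle's axis, with a brass socket on its end, top at 89 mm.
- hole (a point): Middle of the round cross hole through the spindle, 100 mm above the bench, 13 mm below the spindle's top. The hole is 11 mm in diameter, 26 mm long (right through, both mouths slightly chamfered) and runs level along the stand's own x, which points away from the robot at yaw 0. The pin may enter from either side; the side facing the robot (-x) is the handier.
- pin: Linch pin, loose, 0.1 kg, level on the bench left or right of the stand: red handle, dark collar, steel shank, brass ring. Origin: at the collar's front face, on the underside; x along the shank to its tip, z up; shank's axis 12 mm above the origin. Collar 37 x 24 mm (y, z), x = -14 to 0: rests on the spindle's face when home; its two side jaws, to x = 9 mm, 30 mm apart, straddle the spindle.
- pin_handle (a point): Grip point in the red flat-sided handle (x = -46, z = 24 mm in the pin's frame), to be gripped across its width of 14 mm (y). The handle reaches from x = -70 to -14 mm and from z = 0 (the pin's underside) to 34 mm.
- pin_mid (a point): Point on the shank's axis 13 mm ahead of the collar's face; it coincides with point hole when the pin is fully home.
- pin_tip (a point): End of the pin's sprung round nose, 46 mm ahead of the collar's face; 20 mm out of the spindle when the pin is home. Shank 9 mm in diameter up to 37 mm, then an 8 mm ball that can be pushed in by 4 mm (1 to 2 N). The ring's bar must be pressed down past this nose, with up to about 5 N at the tab and on towards the lower stop, until it is held below it.
- ring (a joint): Angle by which the brass ring has swung down from its raised stop, rad: 0 = open, raised 60 degrees, leaning to the tip side; 1.05 = level with the shank; 1.22 = lower stop. Hinge: along the pin's y, 8 mm behind the collar's face, level with the shank's axis. A light spring lifts it (under 1 N at the tab) unless its bar has clicked past the sprung nose: it then stays shut at 1.08 to 1.14.
- radio: Black handheld radio lying flat, 115 x 58 x 32 mm with a 95 mm rubber aerial along its +x; it lies on the other side of the stand from the pin. Origin: centre of the case's underside. Leave it alone.
- screwdriver: Screwdriver lying across the bench between the robot and the stand, under 40 mm high. Leave it alone.
- spanner: Flat spanner lying on the bench, beyond the stand to the right, under 20 mm high. Leave it alone.
- ring_tab (a point): Middle of the yellow thumb tab at the ring's end, 65 mm from the hinge. The tab is 22 mm wide, 5 mm thick and reaches from 53 to 73 mm from the hinge, in the ring's plane. The ring is a square-ended U of 6 mm brass wire, 54 mm wide, 42 mm inside, its far bar 55 mm from the hinge. Raised, the tab's middle is 56 mm above the shank's axis and 24 mm ahead of the collar's face.
Things that resemble listed ones, but are neither listed nor needed, are in the scene too. There is more than one size of the stand; the one meant has the size given above.

How it is judged:
By the outcome, as a careful person would: the job done as asked, in the order asked, and still so for the second after the job is handed in, with the robot touching nothing.
It also fails if it takes over 54 s, if anything falls off the work surface, if the arm or the gripper's body presses on something with over 40 N, if the wrist force passes 120 N, or if a joint passes its speed limit or range.

### The arm

A 6-joint arm with a two-finger parallel gripper is mounted at the origin on the work surface. World frame = base frame: x ahead of the robot, y to its left, z up, the work surface at z = 0. Lengths are in m, angles in rad, forces in N, time in s.
With the tool pointing down it reaches from about 0.275 to 0.85 m from the base axis. Payload 19 kg.
Tool frame: the origin (TCP) lies on the front face of the gripper's body, between the roots of the fingers; the fingertips stand 73 mm ahead of it and the grasp point (between the pads) lies 54 mm ahead of it (ctrl.tip_reach is the distance from the TCP to the fingertips, in m); z points along the fingers, y is the direction in which the jaws open and shut (so a half turn about z gives the same grasp; the last joint's range is limited). The gripper opens to 85 mm and grips with 20 to 120 N. Pads are 22 mm wide; open, the fingers measure 114 mm over their backs; the gripper's body (76 mm by 85 mm) begins 54 mm behind the grasp point. The pads swing forward as they close: fully open they stand 13 mm farther back than shut.
Start: joints at [-1.28, 0.15, 1.437, -0, 1.554, -0.134], TCP at [0.237, -0.524, 0.304] pointing down, gripper open.
Joint ranges: [-2.8, 2.8], [-0.68, 2.1], [0.12, 2.68], [-1.39, 4.53], [0.16, 2.79], [-2.81, 2.81]. Speed limits (rad/s): [1.89, 1.89, 2.22, 3.01, 3.01, 3.01].

### API

Orientations are given as a rotation vector (axis times angle).
In Python, from cell import ctrl gives the robot as it stands.
- The arm moves only by the shell command python3 -m crank 'ROWS' [OPENING] [FORCE]. ROWS is JSON, a list of rows, each an object with "delta_pos": the shift along the tool's x, y, z scaled (see below), a list of three; "turn": the turn about the tool's z scaled (see below). A call has 1 to 12 rows; each row is the pose to reach, as a shift and turn from the pose commanded when the call began, along the tool's axes at that moment; what a row does not reach only later rows make up. The controller multiplies each number of a shift by 0.3 m and each number of a turn by 60 degrees. A row lasts 1/10 s, in which the tool goes at most 50 mm and 8.59 degrees, less where a joint would pass 70% of its speed; a pose out of reach is approached as far as the arm can. A call with a number of a shift or a turn outside -1 to 1 is refused whole. A call with a gripper value outside its range is refused whole. OPENING is the closure, from 0 (fully open) to 1 (shut), set as the call begins (- or left out, the last holds). The fingers move at their own pace and stop on an object; FORCE is the grip in N (left out, the last holds). Time passes only in rows, so rows that repeat a pose let the fingers close. It gives the time, the measured TCP pose, the force and the opening at its end, in the units of the state.
- ctrl.state(): the state, without advancing time (a new reading comes with each control period).
- ctrl.snapshot(name): name is "scene" or "top"; returns the picture (400x640x3 uint8, blue, green, red); there is no depth.
- ctrl.camera_info(name): a dict with "vfov" (degrees; the focal length in pixels is half the picture's height over the tangent of half this angle, whatever the lens; pixels are square), "cx", "cy" (the principal point, pixels), "dist_coeffs" ([k1, k2, p1, p2, k3] as OpenCV has them; the pictures are not rectified), "world_from_camera" (4x4, takes a point from camera to world coordinates). Camera axes: x right, y down, z forward; pixel columns grow to the right and rows downward; lengths in m; the calibration is good to about 2 mm. A picture is of the moment at which its call begins. camera_info takes no time and is no camera call.
- ctrl.hand_in(): hands the job in, once; it reports no verdict.
The state is a dict: "time": time; "q": joint angles; "joint_velocities": joint speeds; "joint_torque": joint torques, N m; "tool_pos": TCP position; "ee_rot": TCP orientation; "contact_force": force on the tool from outside, world axes, zero at the start; "torque": the same for the moment, N m; "finger_gap": finger opening in m.
Only numpy, scipy, OpenCV 4.12 (cv2) and the standard library are available. Lean on these libraries where they do the work, as an engineer would, in place of code of your own. Each camera call takes 0.05 s, during which the arm holds its last target. There are 200 camera calls.

## Working session

There is one attempt and no reset: what is moved stays moved. The work goes in short steps, Python scripts to look and compute and a shell command to move; the robot and the scene stay as the last step left them, time stands still between calls to the robot, and variables do not carry over. Pictures are saved under pics/ and viewed, about 8 in all and at most 12, crops included, and the job is handed in when it is done.

```bash
ls; mkdir -p pics; python3 - <<'E'
from cell import ctrl
import cv2,json
for n in("scene","top"):
    cv2.imwrite(f"pics/{n}0.png",ctrl.snapshot(n)); c=ctrl.camera_info(n); print(n,c)
s=ctrl.state();print(s)
E
```

```text
pics
scene {'vfov': 57.048575017813064, 'cx': 321.347880047775, 'cy': 203.46564871117104, 'dist_coeffs': array([-0.03098984,  0.        ,  0.        ,  0.        ,  0.        ]), 'world_from_camera': array([[-0.67753617,  0.54340689, -0.49563463,  0.87523747],
       [ 0.73548637,  0.49863476, -0.45871906,  0.39055661],
       [-0.00213044, -0.67533127, -0.73751145,  0.72247299],
       [ 0.        ,  0.        ,  0.        ,  1.        ]])}
top {'vfov': 46.936739002438784, 'cx': 318.9564816243465, 'cy': 206.73917643088407, 'dist_coeffs': array([-0.10615077,  0.        ,  0.        ,  0.        ,  0.        ]), 'world_from_camera': array([[-1.21078333e-02, -9.95170313e-01,  9.74138038e-02,
         3.14439826e-01],
       [-9.99926670e-01,  1.20730530e-02, -9.46493514e-04,
        -5.92016160e-03],
       [-2.34159769e-04, -9.74181204e-02, -9.95243515e-01,
         1.38891715e+00],
       [ 0.00000000e+00,  0.00000000e+00,  0.00000000e+00,
         1.00000000e+00]])}
{'time': 0.1, 'q': array([-1.27998039e+00,  1.50958964e-01,  1.43791308e+00, -4.76824963e-05,
        1.55380113e+00, -1.33973449e-01]), 'joint_velocities': array([-0.00049561, -0.00090468, -0.00166719,  0.00184683,  0.00170496,
       -0.00154531]), 'joint_torque': array([ 9.26688459e-03, -7.14370465e+01, -5.71794033e+01,  3.48143139e-04,
        7.14616355e-03,  3.41640930e-05]), 'tool_pos': array([ 0.23692228, -0.52378121,  0.30334953]), 'ee_rot': array([-3.06994803e+00, -6.62027071e-01,  2.07552780e-04]), 'contact_force': array([ 0.47267319, -0.89842301,  0.28521228]), 'torque': array([ 0.02348864,  0.0538025 , -0.01378236]), 'finger_gap': 0.08550267948030381}
```

View pics/scene0.png

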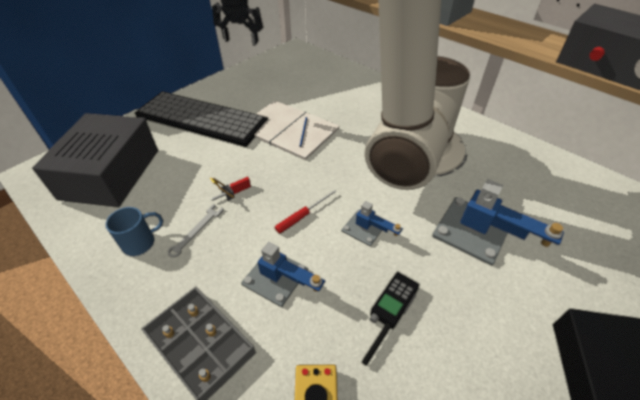

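View pics/top0.png

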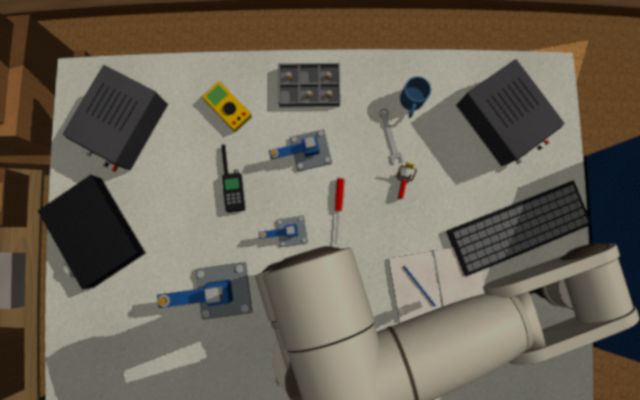

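The top view shows three stands: (308,148), (290,230) and (222,290). The base should span about 36 px, which fits the one at (308,148); the others look too small and too large. The pin is at (405,180), with its tip pointing away from the robot. I'll measure these and confirm in an enlarged crop.

```bash
cat > h.py <<'E'
from cell import ctrl
import numpy as np, cv2
def cam(n):
    c=ctrl.camera_info(n); f=200/np.tan(np.radians(c["vfov"])/2)
    return np.array([[f,0,c["cx"]],[0,f,c["cy"]],[0,0,1.]]),np.array(c["dist_coeffs"]),np.array(c["world_from_camera"])
def ray(n,p):
    K,d,T=cam(n); u=cv2.undistortPoints(np.array([[p]],float),K,d)[0,0]
    return T[:3,3],T[:3,:3]@np.array([u[0],u[1],1])
def onz(n,p,z):
    o,r=ray(n,p); return (o+r*(z-o[2])/r[2])
def proj(n,P):
    K,d,T=cam(n); M=np.linalg.inv(T)
    return cv2.projectPoints(np.atleast_2d(P).astype(float),cv2.Rodrigues(M[:3,:3])[0],M[:3,3],K,d)[0][:,0]
def tri(pa,pb):
    (o1,d1),(o2,d2)=ray("top",pa),ray("scene",pb)
    A=np.stack([d1,-d2],1); t=np.linalg.lstsq(A,o2-o1,rcond=None)[0]
    a,b=o1+t[0]*d1,o2+t[1]*d2; return (a+b)/2,np.linalg.norm(a-b)
E
python3 - <<'E'
from h import *
t=cv2.imread("pics/top0.png");s=cv2.imread("pics/scene0.png")
a=cv2.resize(t[120:210,255:435],None,fx=4.4,fy=4.4,interpolation=cv2.INTER_CUBIC)[:,:792]
b=cv2.resize(s[170:310,195:375],None,fx=2.8,fy=2.8,interpolation=cv2.INTER_CUBIC)
a=cv2.resize(t[125:205,260:420],None,fx=5,fy=5,interpolation=cv2.INTER_CUBIC) # 800x400
b1=cv2.resize(s[235:305,235:335],None,fx=4,fy=4,interpolation=cv2.INTER_CUBIC)[:200]
cv2.imwrite("pics/cropt.png",a)
c1=cv2.resize(s[235:305,235:335],None,fx=4,fy=4,interpolation=cv2.INTER_CUBIC) #400x280
c2=cv2.resize(s[165:235,190:290],None,fx=4,fy=4,interpolation=cv2.INTER_CUBIC)
cv2.imwrite("pics/crops.png",np.hstack([c1,c2]))
hsv=cv2.cvtColor(t,cv2.COLOR_BGR2HSV)
def blobs(img,lo,hi,n,mn=25):
    hsv=cv2.cvtColor(img,cv2.COLOR_BGR2HSV);m=cv2.inRange(hsv,lo,hi)
    k,l,st,ce=cv2.connectedComponentsWithStats(m)
    for i in range(1,k):
        if st[i,4]>mn:
            r=cv2.minAreaRect(np.argwhere(l==i)[:,::-1].astype(np.float32)); print(n,st[i,4],np.round(ce[i],1),[np.round(x,1) for x in r])
print("red")
mask=lambda img:(blobs)
for n,i in(("top",t),("scene",s)):
    blobs(i,(0,150,80),(8,255,255),n+" red"); blobs(i,(172,150,80),(180,255,255),n+" red2"); blobs(i,(100,150,50),(120,255,255),n+" blue",60)
    blobs(i,(18,110,120),(35,255,255),n+" yel",4)
    blobs(i,(95,25,60),(115,110,170),n+" grey",120)
E
```

```text
red
top red 209 [339.1 194. ] [array([339. , 194.5]), array([ 6.9, 31.3]), np.float64(4.4)]
top red 84 [402.2 187.9] [array([402. , 188.1]), array([ 4.9, 18.7]), np.float64(14.0)]
top blue 271 [296.9 149.4] [array([298.2, 147.1]), array([13.5, 39.3]), np.float64(85.9)]
top blue 118 [278.9 232.8] [array([281.5, 232.5]), array([ 7., 29.]), np.float64(90.0)]
top blue 208 [220.5 290.4] [array([218.3, 292.6]), array([21.7, 24.6]), np.float64(81.3)]
top blue 404 [187.1 297. ] [array([186.5, 296.7]), array([12.5, 34.7]), np.float64(83.1)]
top yel 713 [227.7 106.4] [array([226.1, 104.8]), array([46.7, 23.8]), np.float64(46.1)]
top yel 18 [273.2 152.1] [array([273.3, 152.3]), array([3.5, 4.2]), np.float64(45.0)]
top yel 9 [409.7 163.4] [array([409.5, 163.5]), array([5., 1.]), np.float64(-0.0)]
top yel 7 [262.  234.3] [array([262., 234.]), array([2., 2.]), np.float64(90.0)]
top yel 41 [161.7 300.9] [array([161.5, 301. ]), array([6.4, 6.4]), np.float64(45.0)]
top grey 149 [302.5 145. ] [array([297.7, 145.9]), array([20.1, 44.5]), np.float64(86.8)]
top grey 157 [284.6 230.9] [array([281. , 230.5
[... 1401 characters left out ...]
7] [array([165.5, 333.5]), array([3., 1.]), np.float64(0.0)]
scene yel 990 [315.6 380.3] [array([315.5, 382. ]), array([41., 34.]), np.float64(-0.0)]
scene yel 8 [201.9 378.1] [array([201.8, 378.2]), array([4.1, 1.5]), np.float64(14.0)]
scene grey 227 [ 60.1 118. ] [array([ 62.2, 121.7]), array([140.2,  59. ]), np.float64(12.4)]
scene grey 363 [504.8 220.2] [array([512.1, 225.6]), array([101.8,  39.7]), np.float64(24.0)]
scene grey 1393 [130.7 229.5] [array([136.2, 226.1]), array([50.7, 50.9]), np.float64(54.5)]
scene grey 156 [375.  222.8] [array([378. , 221.4]), array([46.4, 19. ]), np.float64(8.6)]
scene grey 252 [289.6 273.5] [array([289.6, 273.3]), array([68.4, 28.6]), np.float64(26.6)]
```

View pics/cropt.png

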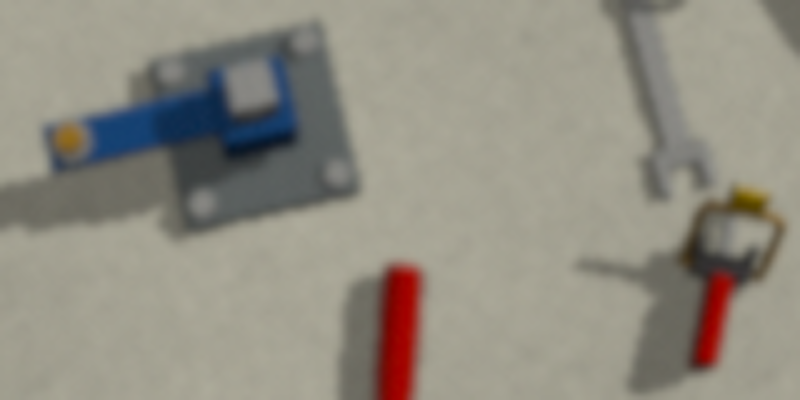

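View pics/crops.png

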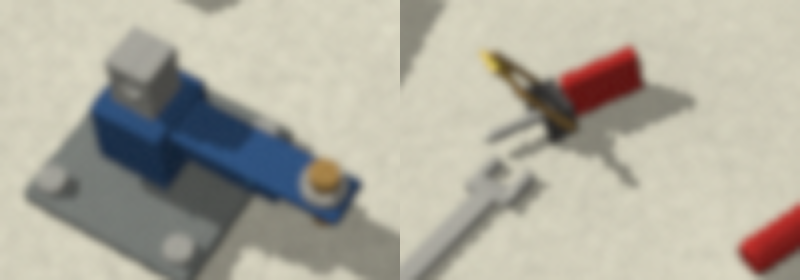

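The crops confirm the middle-size stand at top (310,143), with its arm pointing +y, and the linch pin with its red handle at (402,188), tab at (410,164.5) and shank tip at scene (212,199).

```bash
python3 - <<'E'
from h import *
T=lambda x,y:(260+x/5-.4,125+y/5-.4)
S1=lambda x,y:(235+x/4-.4,235+y/4-.4); S2=lambda x,y:(190+(x-400)/4-.4,165+y/4-.4)
C=[onz("top",T(*p),.012)[:2] for p in [(148,66),(322,22),(358,190),(185,232)]]
print("base",np.round(C,4),[round(np.linalg.norm(C[i]-C[i-1]),4) for i in range(4)],"ctr",np.mean(C,0))
for i in range(4):
    e=C[i]-C[i-1];print(round(np.degrees(np.arctan2(e[1],e[0]))%90,1),end=" ")
print()
print("spindle top",onz("top",T(250,88),.113),tri(T(250,88),S1(142,55)))
print("socket",onz("top",T(70,140),.089),tri(T(70,140),S1(323,170)))
print("tab",tri(T(750,198),S2(491,60)))
print("tip scene z12",onz("scene",S2(488,138),.012),"z16",onz("scene",S2(488,138),.016))
for nm,p in(("hfront",(721,275)),("hback",(706,365)),("hc",((402.2-260)*5,(187.9-125)*5)),("collar",(727,262))):
    print(nm,onz("top",T(*p),.034))
E
```

```text
base [[ 0.662   0.0812]
 [ 0.6883 -0.0256]
 [ 0.5833 -0.046 ]
 [ 0.5588  0.0592]] [np.float64(0.1056), np.float64(0.1099), np.float64(0.1069), np.float64(0.108)] ctr [0.62311503 0.01718383]
12.0 13.8 11.0 13.1 
spindle top [0.62300989 0.01710251 0.113     ] (array([0.62436436, 0.01672766, 0.109269  ]), np.float64(0.0012494111995932187))
socket [0.59967666 0.12137069 0.089     ] (array([0.60084107, 0.12095832, 0.08626147]), np.float64(0.001763623713388501))
tab (array([ 0.56545933, -0.2733577 ,  0.07307452]), np.float64(0.0025343730627291534))
tip scene z12 [ 0.58331732 -0.27680597  0.012     ] z16 [ 0.58496085 -0.27304868  0.016     ]
hfront [ 0.52535946 -0.26137436  0.034     ]
hback [ 0.47138948 -0.25068466  0.034     ]
hc [ 0.50163281 -0.25461119  0.034     ]
collar [ 0.53317532 -0.26524021  0.034     ]
```

```bash
cat >> h.py <<'E'
def rel(P,yaw=None):
    """print row needed to bring the TCP (tool down) to P with tool-x yaw (deg)"""
    s=ctrl.state(); R=cv2.Rodrigues(np.array(s["ee_rot"],float))[0]; p=np.array(s["tool_pos"])
    y=np.degrees(np.arctan2(R[1,0],R[0,0])); d=R.T@(np.array(P)-p)
    print("pos",np.round(p,4),"yaw",round(y,2),"tilt z",np.round(R[:,2],3),"F",np.round(s["contact_force"],1),"gap",round(s["finger_gap"],4),"t",s["time"])
    print("delta",np.round(d/.3,4),"turn",None if yaw is None else round((y-yaw)/60,4))
def pinpt(P0,yaw,x,y=0):
    c,s=np.cos(np.radians(yaw)),np.sin(np.radians(yaw)); return [P0[0]+c*x-s*y,P0[1]+s*x+c*y]
E
python3 -c "
from h import *
print(ctrl.tip_reach)
rel([.4945,-.2565,.2],-13)"
```

```text
0.0726
pos [ 0.2369 -0.5238  0.3033] yaw 24.34 tilt z [-0.     0.001 -1.   ] F [ 0.5 -0.9  0.3] gap 0.0855 t 0.1
delta [ 1.1494 -0.4575  0.3451] turn 0.6223
```

```bash
python3 -m crank '[{"delta_pos":[0.95,-0.4575,0.345],"turn":0.6223},{"delta_pos":[0.95,-0.4575,0.345],"turn":0.6223},{"delta_pos":[0.95,-0.4575,0.345],"turn":0.6223},{"delta_pos":[0.95,-0.4575,0.345],"turn":0.6223},{"delta_pos":[0.95,-0.4575,0.345],"turn":0.6223},{"delta_pos":[0.95,-0.4575,0.345],"turn":0.6223},{"delta_pos":[0.95,-0.4575,0.345],"turn":0.6223},{"delta_pos":[0.95,-0.4575,0.345],"turn":0.6223},{"delta_pos":[0.95,-0.4575,0.345],"turn":0.6223}]' 0.45; python3 - <<'E'
from h import *
rel([.4945,-.2565,.082],-13)
s=ctrl.snapshot("scene");t=ctrl.snapshot("top")
a=cv2.resize(s[140:240,160:300],None,fx=4,fy=4,interpolation=cv2.INTER_CUBIC)
cv2.imwrite("pics/pre.png",a)
E
```

```text
time: 1.0
tool_pos: [0.4404, -0.2805, 0.2]
ee_rot: [-3.121, 0.352, 0.001]
contact_force: [-0.4, -0.9, -0.1]
finger_gap: 0.0469
pos [ 0.4404 -0.2805  0.2   ] yaw -12.86 tilt z [-0.001  0.001 -1.   ] F [-0.4 -0.9 -0.1] gap 0.0469 t 1.0
delta [ 0.1583 -0.1179  0.3931] turn 0.0023
```

```bash
python3 -m crank '[{"delta_pos":[0.158,-0.118,0.1],"turn":0},{"delta_pos":[0.158,-0.118,0.1],"turn":0},{"delta_pos":[0.158,-0.118,0.25],"turn":0},{"delta_pos":[0.158,-0.118,0.35],"turn":0},{"delta_pos":[0.158,-0.118,0.393],"turn":0},{"delta_pos":[0.158,-0.118,0.393],"turn":0}]'; python3 - <<'E'
from h import *
rel([.4945,-.2565,.082],-13)
s=ctrl.snapshot("scene");t=ctrl.snapshot("top")
a=cv2.resize(s[120:220,170:290],None,fx=4,fy=4,interpolation=cv2.INTER_CUBIC)
b=cv2.resize(t[145:210,370:440],None,fx=4.5,fy=6.15,interpolation=cv2.INTER_CUBIC)[:400]
b=cv2.resize(t[145:211,370:440],(424,400),interpolation=cv2.INTER_CUBIC)[:,:320]
cv2.imwrite("pics/pre.png",np.hstack([a,b]))
E
```

```text
time: 1.7
tool_pos: [0.4934, -0.258, 0.0816]
ee_rot: [-3.12, 0.357, 0.003]
contact_force: [0.0, -0.1, 0.5]
finger_gap: 0.0474
pos [ 0.4934 -0.258   0.0816] yaw -13.06 tilt z [-0.002  0.001 -1.   ] F [ 0.  -0.1  0.5] gap 0.0474 t 1.7
delta [ 0.0023 -0.0058 -0.0015] turn -0.001
```

View pics/pre.png

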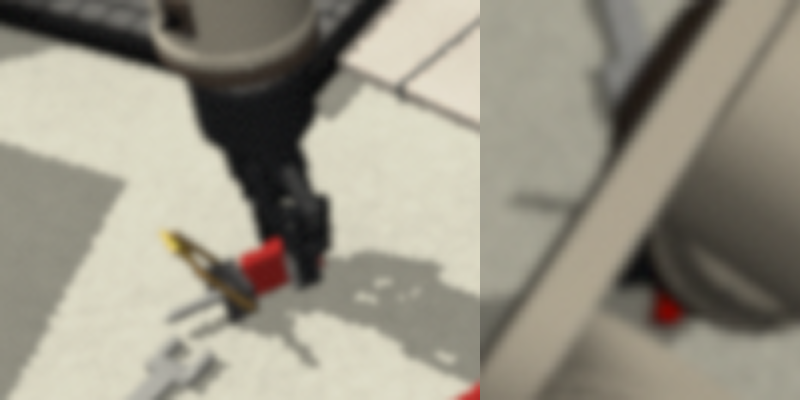

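The fingers straddle the red handle around crop (300,250), with some handle still visible on both sides. Closing now.

```bash
python3 -m crank '[{"delta_pos":[0,0,0],"turn":0},{"delta_pos":[0,0,0],"turn":0},{"delta_pos":[0,0,0],"turn":0},{"delta_pos":[0,0,0],"turn":0},{"delta_pos":[0,0,0],"turn":0},{"delta_pos":[0,0,0],"turn":0},{"delta_pos":[0,0,0],"turn":0},{"delta_pos":[0,0,0],"turn":0}]' 1 80;  python3 -m crank '[{"delta_pos":[0,0,-0.1],"turn":0},{"delta_pos":[0,0,-0.2],"turn":0},{"delta_pos":[0,0,-0.3],"turn":0},{"delta_pos":[0,0,-0.4],"turn":0},{"delta_pos":[0,0,-0.4],"turn":0}]'; python3 - <<'E'
from h import *
# hold ~100 mm before home, stand (0.623,0.017) yaw 12.6, collar face 13 mm before axis; grip ~46 behind collar
g=pinpt([.623,.017],12.6,-13-46-90)
rel(g+[.2],12.6)
s=ctrl.snapshot("scene");t=ctrl.snapshot("top")
cv2.imwrite("pics/l_s.png",s);cv2.imwrite("pics/l_t.png",t)
a=cv2.resize(s[80:200,160:300],(560,480),interpolation=cv2.INTER_CUBIC)
cv2.imwrite("pics/lift.png",a)
E
```

```text
time: 2.6
tool_pos: [0.4947, -0.2579, 0.084]
ee_rot: [3.12, -0.355, 0.003]
contact_force: [-0.5, 0.7, 9.8]
finger_gap: 0.0127
time: 3.1
tool_pos: [0.4952, -0.2582, 0.2071]
ee_rot: [3.118, -0.355, 0.009]
contact_force: [0.3, -0.4, -1.5]
finger_gap: 0.0126
pos [ 0.4952 -0.2582  0.2071] yaw -12.99 tilt z [ 0.005 -0.004 -1.   ] F [ 0.3 -0.4 -1.5] gap 0.0126 t 3.1
delta [-447.7268  213.5484   -2.2142] turn -0.4265
```

View pics/lift.png

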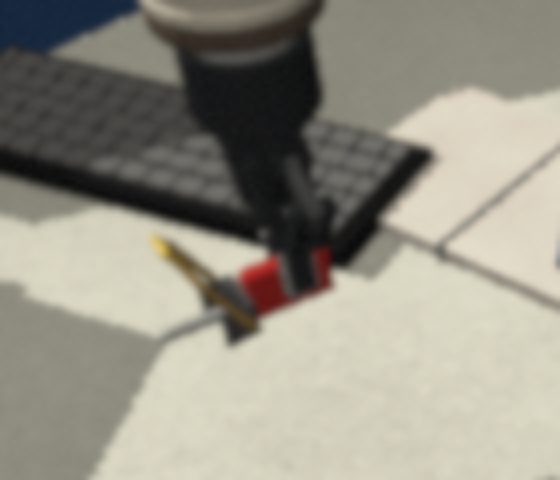

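```bash
cat >> h.py <<'E'
def inplane(n,p,yoff=0,tool=None):
    "pixel -> (forward, height) coordinates in tool's vertical xz plane, relative to TCP"
    s=ctrl.state(); R=cv2.Rodrigues(np.array(s["ee_rot"],float))[0]; P=np.array(s["tool_pos"])
    nrm=R[:,1]; o,r=ray(n,p); q=o+r*((P-o)@nrm+yoff)/(r@nrm); return R.T@(q-P), q
E
python3 - <<'E'
from h import *
for nm,p in (("tip",(163,338)),("tab",(159,245)),("hrear bottom",(328,291)),("hfront top",(240,272)),("hrear top",(326,248)),("h bottom front",(258,318))):
    print(nm,np.round(inplane("scene",(160+p[0]/4-.4,80+p[1]/4-.4))[0]*1000,1))
print("same, as if on side face y=+7/-7"); 
for y in(-.007,.007): print(y,[np.round(inplane("scene",(160+p[0]/4-.4,80+p[1]/4-.4),y)[0]*1000,1) for p in((328,291),(240,272),(326,248),(258,318))])
rel(pinpt([.623,.017],12.6,-.149)+[.2],12.6)
E
```

```text
tip [90.7 -0.  68.9]
tab [76.9 -0.   4.8]
hrear bottom [-16.8   0.   83. ]
hfront top [35.1 -0.  43.8]
hrear top [-21.2  -0.   50.5]
h bottom front [31.3 -0.  82.1]
same, as if on side face y=+7/-7
-0.007 [array([-14.5,  -7. ,  77.1]), array([36.9, -7. , 38.3]), array([-18.7,  -7. ,  44.9]), array([33.2, -7. , 76.2])]
0.007 [array([-19.2,   7. ,  88.8]), array([33.2,  7. , 49.3]), array([-23.6,   7. ,  56.1]), array([29.4,  7. , 87.9])]
pos [ 0.4942 -0.2576  0.203 ] yaw -13.0 tilt z [ 0.001 -0.001 -1.   ] F [-1.2  0.3 -2.2] gap 0.0122 t 3.2
delta [-0.2355 -0.7738  0.0095] turn -0.4267
```

View pics/l_t.png

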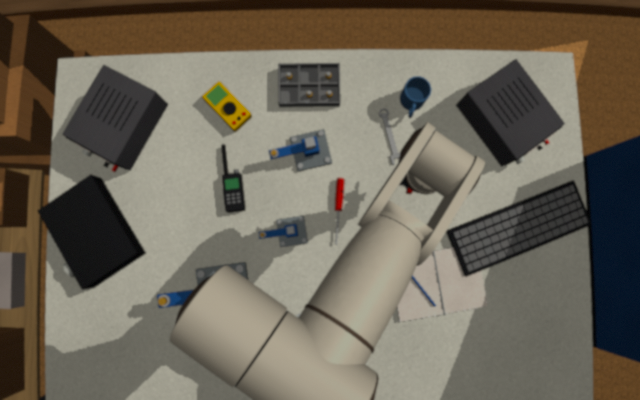

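```bash
python3 -m crank '[{"delta_pos":[-0.08,-0.13,0],"turn":-0.1},{"delta_pos":[-0.16,-0.26,0],"turn":-0.2},{"delta_pos":[-0.2355,-0.4,0.009],"turn":-0.3},{"delta_pos":[-0.2355,-0.53,0.009],"turn":-0.4267},{"delta_pos":[-0.2355,-0.66,0.009],"turn":-0.4267},{"delta_pos":[-0.2355,-0.774,0.009],"turn":-0.4267},{"delta_pos":[-0.2355,-0.774,0.05],"turn":-0.4267},{"delta_pos":[-0.2355,-0.774,0.095],"turn":-0.4267},{"delta_pos":[-0.2355,-0.774,0.095],"turn":-0.4267},{"delta_pos":[-0.2355,-0.774,0.095],"turn":-0.4267},{"delta_pos":[-0.2355,-0.774,0.095],"turn":-0.4267}]'; python3 - <<'E'
from h import *
s=ctrl.snapshot("scene");t=ctrl.snapshot("top")
cv2.imwrite("pics/p_s.png",s);cv2.imwrite("pics/p_t.png",t)
rel(pinpt([.623,.017],12.6,-.149)+[.172],12.6)
for z in (0,):
    P=pinpt([.623,.017],12.6,-.057)+[.1]; print("expected tip px",proj("scene",P),proj("top",P),"hole mouth",proj("scene",pinpt([.623,.017],12.6,-.013)+[.1]))
a=cv2.resize(s[190:310,210:350],(700,600),interpolation=cv2.INTER_CUBIC)
cv2.imwrite("pics/pres.png",a)
E
```

```text
time: 4.3
tool_pos: [0.4776, -0.0162, 0.1742]
ee_rot: [-3.123, -0.343, -0.0]
contact_force: [-0.2, 1.1, -1.8]
finger_gap: 0.0125
pos [ 0.4777 -0.0159  0.1744] yaw 12.55 tilt z [ 0.001 -0.    -1.   ] F [ 0.3  0.2 -0.5] gap 0.0123 t 4.4
delta [-0.0002 -0.0015  0.0081] turn -0.0008
expected tip px [[286.85043827 231.73092356]] [[314.29398945 162.3804025 ]] hole mouth [[275.08894649 246.21784417]]
```

View pics/pres.png

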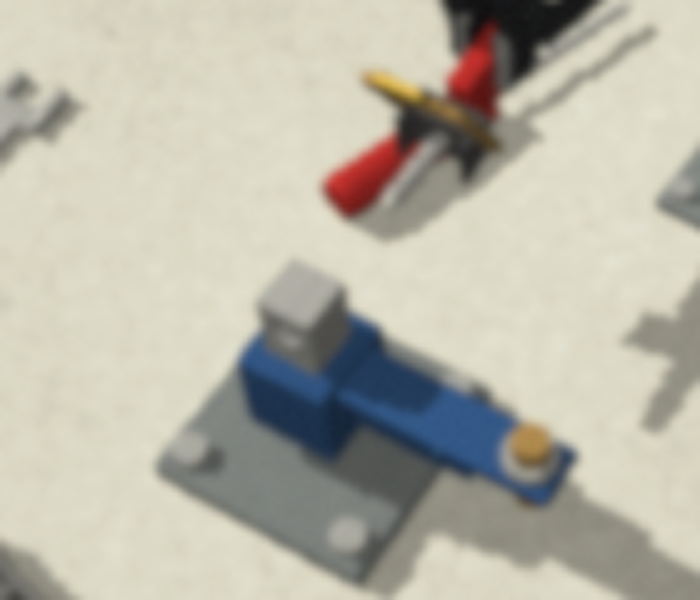

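```bash
python3 - <<'E'
from h import *
f=lambda x,y,z:np.round(((proj("scene",pinpt([.623,.017],12.6,x,y)+[z])[0]-[210,190])+.4)*5)
print("far mouth",f(.013,0,.1),"top corners",[f(x,y,.113) for x,y in((-.013,-.013),(.013,-.013),(.013,.013),(-.013,.013))], "tip at +2mm",f(-.057,0,.102),"collar ctr",f(-.103,0,.102),"tab",f(-.103+.024,0,.158))
E
```

```text
far mouth [291. 328.] top corners [array([299., 252.]), array([261., 296.]), array([314., 323.]), array([351., 277.])] tip at +2mm [386. 208.] collar ctr [444. 137.] tab [406.  87.]
```

```bash
python3 - <<'E'
from h import *
def f(x,y,z):  # pin frame, from collar face, z relative to axis; TCP plane
    return np.round(((proj("scene",pinpt([.623,.017],12.6,-.103+x,y)+[.1024+z])[0]-[210,190])+.4)*5).tolist()
c,s=.5,.866
for nm,q in dict(hingeL=(-.008,.024,0),hingeR=(-.008,-.024,0),barL=(-.008+.055*c,.024,.055*s),barR=(-.008+.055*c,-.024,.055*s),tab53=(-.008+.053*c,0,.053*s),tab73=(-.008+.073*c,0,.073*s),tip=(.046,0,0),ballroot=(.037,0,0),collTL=(0,.0185,.012),collTR=(0,-.0185,.012),collBL=(0,.0185,-.012),collBR=(0,-.0185,-.012),hrt=(-.07,.007,.022),hft=(-.014,.007,.022),hfb=(-.014,.007,-.012)).items(): print(nm,f(*q))
s=cv2.imread("pics/p_s.png");h=cv2.cvtColor(s,cv2.COLOR_BGR2HSV)
print([(int((x-210)*5+2),int((y-190)*5+2),*h[y,x]) for y in range(200,216) for x in range(280,302) if h[y,x,1]>150 and 12<h[y,x,0]<35 and h[y,x,2]>110])
# enlarged with dots
a=cv2.resize(s[185:240,270:330],(720,660),interpolation=cv2.INTER_CUBIC)[:600]; cv2.imwrite("pics/big.png",a)
E
```

```text
hingeL [499.0, 145.0]
hingeR [408.0, 104.0]
barL [462.0, 115.0]
barR [365.0, 72.0]
tab53 [415.0, 94.0]
tab73 [399.0, 82.0]
tip [386.0, 207.0]
ballroot [397.0, 193.0]
collTL [478.0, 135.0]
collTR [407.0, 103.0]
collBL [480.0, 170.0]
collBR [410.0, 138.0]
hrt [537.0, 9.0]
hft [472.0, 88.0]
hfb [475.0, 139.0]
[(377, 82, np.uint8(21), np.uint8(151), np.uint8(187)), (382, 82, np.uint8(22), np.uint8(157), np.uint8(203)), (387, 82, np.uint8(22), np.uint8(153), np.uint8(213)), (387, 87, np.uint8(22), np.uint8(160), np.uint8(171)), (392, 87, np.uint8(22), np.uint8(160), np.uint8(193)), (397, 87, np.uint8(22), np.uint8(152), np.uint8(208)), (392, 92, np.uint8(22), np.uint8(158), np.uint8(139)), (397, 92, np.uint8(22), np.uint8(162), np.uint8(159)), (402, 92, np.uint8(22), np.uint8(160), np.uint8(182)), (407, 92, np.uint8(22), np.uint8(155), np.uint8(201)), (402, 97, np.uint8(21), np.uint8(159), np.uint8(128)), (407, 97, np.uint8(21), np.uint8(162), np.uint8(148)), (412, 97, np.uint8(22), np.uint8(160), np.uint8(163)), (417, 97, np.uint8(22), np.uint8(157), np.uint8(158))]
```

View pics/big.png

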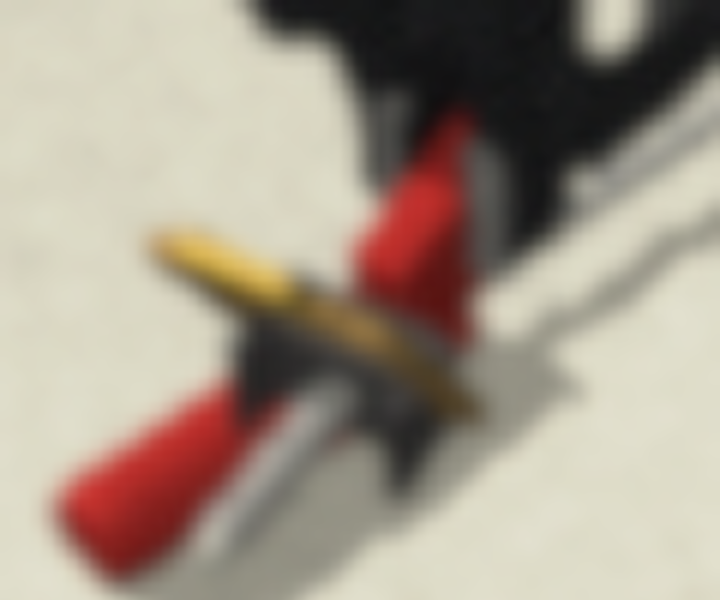

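```bash
python3 - <<'E'
from h import *
g=lambda p,z:np.round(onz("scene",(210+p[0]/5-.4,190+p[1]/5-.4),z),4)
print("spindle top",g((303,296),.113),[g(p,.113) for p in((297,262),(260,301),(308,330),(348,290))])
print("far mouth->axis",g((290,340),.1)-np.r_[.013*np.array([.976,.218]),0])
print("socket",g((531,441),.089),"base left,front corners",g((157,467),.012),g((362,580),.012))
e=lambda x,y:np.round(pinpt([.623,.017],12.6,x,y),4)
print("expect socket",e(0,.107),"corners",e(.055,-.055),e(.055,.055))
E
```

```text
spindle top [0.6269 0.0195 0.113 ] [array([0.6171, 0.005 , 0.113 ]), array([0.6403, 0.0085, 0.113 ]), array([0.6366, 0.0333, 0.113 ]), array([0.6125, 0.0307, 0.113 ])]
far mouth->axis [0.627112 0.021066 0.1     ]
socket [0.6031 0.1232 0.089 ] base left,front corners [ 0.6907 -0.021   0.012 ] [0.6666 0.0843 0.012 ]
expect socket [0.5997 0.1214] corners [ 0.6887 -0.0247] [0.6647 0.0827]
```

```bash
python3 - <<'E'
from h import *
rel(pinpt([.6245,.0183],12.6,-.149+.040)+[.172],12.6)
E

```

```text
pos [ 0.4777 -0.0159  0.1744] yaw 12.55 tilt z [ 0.001 -0.    -1.   ] F [ 0.3  0.2 -0.5] gap 0.0123 t 4.4
delta [ 0.139  -0.0048  0.0082] turn -0.0008
```

```bash
python3 -m crank '[{"delta_pos":[0.05,-0.0048,0.008],"turn":0},{"delta_pos":[0.1,-0.0048,0.008],"turn":0},{"delta_pos":[0.139,-0.0048,0.008],"turn":0},{"delta_pos":[0.139,-0.0048,0.008],"turn":0},{"delta_pos":[0.139,-0.0048,0.008],"turn":0}]' - 100; python3 - <<'E'
from h import *
s=ctrl.snapshot("scene");cv2.imwrite("pics/n_s.png",s)
t=ctrl.snapshot("top");cv2.imwrite("pics/n_t.png",t)
rel(pinpt([.6245,.0183],12.6,-.149+.040)+[.172],12.6)
a=cv2.resize(s[205:265,245:305],(600,600),interpolation=cv2.INTER_CUBIC)
b=cv2.resize(t[125:185,300:320],(200,600),interpolation=cv2.INTER_CUBIC)
cv2.imwrite("pics/near.png",np.hstack([a,b]))
E
```

```text
time: 4.9
tool_pos: [0.5177, -0.005, 0.1715]
ee_rot: [-3.122, -0.345, 0.001]
contact_force: [-0.4, 0.2, -2.2]
finger_gap: 0.0117
pos [ 0.5175 -0.005   0.1716] yaw 12.6 tilt z [-0.  0. -1.] F [-0.8  0.5 -1.2] gap 0.0118 t 5.0
delta [ 0.0016  0.002  -0.0012] turn -0.0
```

View pics/near.png

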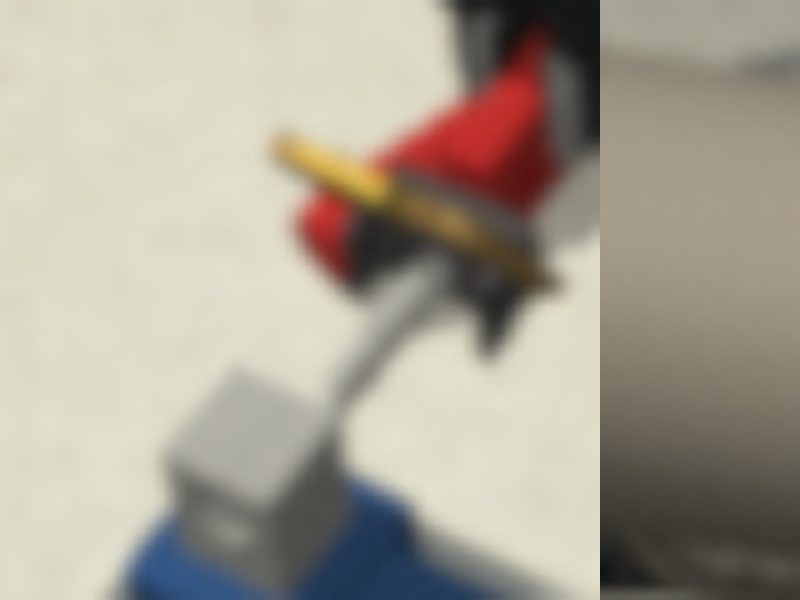

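The shank lies on the hole's axis line through the far mouth: extended to crop x=335 the line gives y≈399, and the tip is at (335,395). Advancing gently.

```bash
python3 -m crank '[{"delta_pos":[0.01,0.0,0],"turn":0},{"delta_pos":[0.02,0.0,0],"turn":0},{"delta_pos":[0.03,0.0,0],"turn":0},{"delta_pos":[0.03,0.0,0],"turn":0},{"delta_pos":[0.03,0.0,0],"turn":0}]'; python3 -m crank '[{"delta_pos":[0.01,0.0,0],"turn":0},{"delta_pos":[0.02,0.0,0],"turn":0},{"delta_pos":[0.03,0.0,0],"turn":0},{"delta_pos":[0.03,0.0,0],"turn":0}]'
```

```text
time: 5.5
tool_pos: [0.5267, -0.0029, 0.1715]
ee_rot: [-3.123, -0.345, 0.001]
contact_force: [-1.1, -2.2, -0.3]
finger_gap: 0.0119
time: 5.9
tool_pos: [0.536, -0.0014, 0.1718]
ee_rot: [3.122, 0.344, 0.001]
contact_force: [1.8, -4.9, -2.0]
finger_gap: 0.0121
```

```bash
python3 -m crank '[{"delta_pos":[0.01,0.003,0],"turn":0},{"delta_pos":[0.02,0.003,0],"turn":0},{"delta_pos":[0.03,0.003,0],"turn":0},{"delta_pos":[0.03,0.003,0],"turn":0}]'; python3 -c "
from h import *
rel(pinpt([.623,.017],12.6,-.059)+[.172],12.6)"
```

```text
time: 6.3
tool_pos: [0.5451, 0.0001, 0.1717]
ee_rot: [3.123, 0.345, 0.001]
contact_force: [2.5, -2.5, -1.4]
finger_gap: 0.0118
pos [5.451e-01 1.000e-04 1.717e-01] yaw 12.6 tilt z [ 0.001  0.    -1.   ] F [ 2.5 -2.5 -1.4] gap 0.0118 t 6.3
delta [ 0.0692  0.0018 -0.0011] turn -0.0
```

```bash
python3 -m crank '[{"delta_pos":[0.015,0.002,0],"turn":0},{"delta_pos":[0.03,0.002,0],"turn":0},{"delta_pos":[0.045,0.002,0],"turn":0},{"delta_pos":[0.045,0.002,0],"turn":0},{"delta_pos":[0.045,0.002,0],"turn":0}]';python3 -m crank '[{"delta_pos":[0.01,0,0],"turn":0},{"delta_pos":[0.02,0,0],"turn":0},{"delta_pos":[0.02,0,0],"turn":0},{"delta_pos":[0.02,0,0],"turn":0}]'; python3 -c "
from h import *
rel(pinpt([.623,.017],12.6,-.059)+[.172],12.6)"
```

```text
time: 6.8
tool_pos: [0.558, 0.0026, 0.1715]
ee_rot: [-3.122, -0.345, -0.0]
contact_force: [0.9, -0.6, -0.6]
finger_gap: 0.0116
time: 7.2
tool_pos: [0.5638, 0.0038, 0.1716]
ee_rot: [-3.122, -0.345, -0.0]
contact_force: [-0.1, -0.6, -0.6]
finger_gap: 0.0126
pos [0.5638 0.0038 0.1716] yaw 12.61 tilt z [ 0.  0. -1.] F [-0.1 -0.6 -0.6] gap 0.0126 t 7.2
delta [ 0.0056  0.0003 -0.0014] turn 0.0001
```

```bash
python3 -m crank '[{"delta_pos":[0.004,0,0],"turn":0},{"delta_pos":[0.008,0,0],"turn":0},{"delta_pos":[0.01,0,0],"turn":0},{"delta_pos":[0.01,0,0],"turn":0}]';python3 -m crank '[{"delta_pos":[0.005,0,0],"turn":0},{"delta_pos":[0.01,0,0],"turn":0},{"delta_pos":[0.01,0,0],"turn":0}]';  python3 -c "
from h import *
rel(pinpt([.623,.017],12.6,-.059)+[.172],12.6)"
```

```text
time: 7.6
tool_pos: [0.5667, 0.0045, 0.1716]
ee_rot: [-3.122, -0.345, -0.0]
contact_force: [-0.1, -0.1, -1.1]
finger_gap: 0.0121
time: 7.9
tool_pos: [0.5674, 0.0048, 0.1713]
ee_rot: [-3.123, -0.345, 0.01]
contact_force: [-26.8, -5.2, 11.7]
finger_gap: 0.0121
pos [0.5674 0.0048 0.1713] yaw 12.6 tilt z [-0.006 -0.001 -1.   ] F [-26.8  -5.2  11.7] gap 0.0121 t 7.9
delta [-0.007   0.0007 -0.0023] turn -0.0001
```

```bash
python3 -m crank '[{"delta_pos":[-0.005,0,0],"turn":0},{"delta_pos":[-0.005,0,0],"turn":0}]'; python3 -m crank '[{"delta_pos":[-0.005,0,0],"turn":0},{"delta_pos":[-0.005,0,0],"turn":0},{"delta_pos":[-0.005,0,0],"turn":0},{"delta_pos":[-0.005,0,0],"turn":0},{"delta_pos":[-0.005,0,0],"turn":0}]' 0.4; python3 -m crank '[{"delta_pos":[-0.005,0,-0.1],"turn":0},{"delta_pos":[-0.005,0,-0.2],"turn":0},{"delta_pos":[-0.005,0,-0.33],"turn":0},{"delta_pos":[-0.005,0,-0.33],"turn":0},{"delta_pos":[-0.005,0,-0.33],"turn":0}]';python3 - <<'E'
from h import *
s=ctrl.snapshot("scene");cv2.imwrite("pics/r_s.png",s)
# finger bottom centre wanted above tab: hinge+65cos60+..., bottom 25 mm above tab end
A=[.6246,.0175]
rel(pinpt(A,12.6,-.013-.008+.036)+[.100+.0726+.090],12.6)
a=cv2.resize(s[205:285,230:310],(600,600),interpolation=cv2.INTER_CUBIC)
cv2.imwrite("pics/rel.png",a)
E
```

```text
time: 8.1
tool_pos: [0.5671, 0.0046, 0.1714]
ee_rot: [-3.123, -0.345, 0.004]
contact_force: [-11.1, -2.4, 1.3]
finger_gap: 0.0119
time: 8.6
tool_pos: [0.5667, 0.0045, 0.1717]
ee_rot: [-3.123, -0.345, -0.0]
contact_force: [-0.3, -0.1, -0.1]
finger_gap: 0.0512
time: 9.1
tool_pos: [0.5653, 0.0041, 0.2713]
ee_rot: [3.122, 0.345, 0.002]
contact_force: [-0.5, -0.3, 0.2]
finger_gap: 0.0513
pos [0.565  0.0041 0.2702] yaw 12.61 tilt z [-0.  0. -1.] F [-0.2  0.5 -0. ] gap 0.0513 t 9.15
delta [ 2.535e-01 -1.000e-04  2.520e-02] turn 0.0001
```

View pics/rel.png

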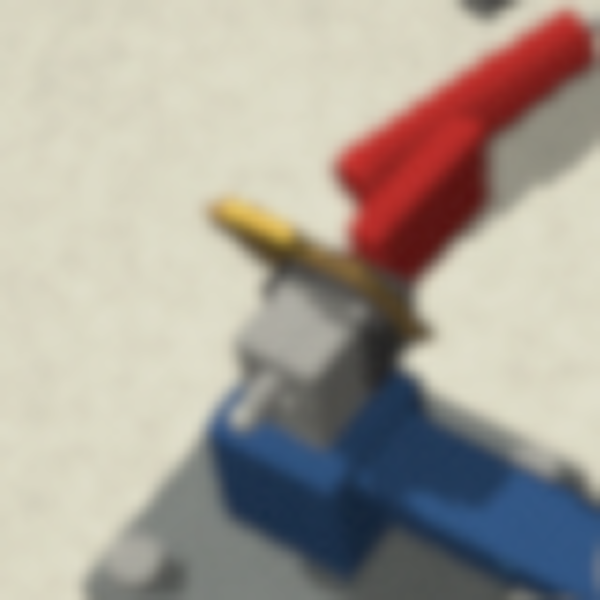

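The view shows the pin home against the spindle with its nose out at crop (240,415) and the ring still up, tab at (255,225). I'll shut the gripper and move over the tab.

```bash
python3 -m crank '[{"delta_pos":[0.05,0,0],"turn":0},{"delta_pos":[0.15,0,0],"turn":0},{"delta_pos":[0.2535,0,0],"turn":0},{"delta_pos":[0.2535,0,0.025],"turn":0},{"delta_pos":[0.2535,0,0.025],"turn":0},{"delta_pos":[0.2535,0,0.025],"turn":0},{"delta_pos":[0.2535,0,0.025],"turn":0},{"delta_pos":[0.2535,0,0.025],"turn":0}]' 1 60; python3 - <<'E'
from h import *
A=[.6246,.0175]
rel(pinpt(A,12.6,.015)+[.1+.0726+.090],12.6)
for r in(.053,.063,.073): print(r,proj("scene",pinpt(A,12.6,-.021+r*.5)+[.1+r*.866]))
h=cv2.cvtColor(cv2.imread("pics/r_s.png"),cv2.COLOR_BGR2HSV)[225:245,250:280]
m=cv2.inRange(h,(18,120,110),(30,255,255));p=np.argwhere(m)[:,::-1]+[250,225];print("yellow",p.mean(0),p.min(0),p.max(0))
E
```

```text
time: 9.95
tool_pos: [0.639, 0.0206, 0.2636]
ee_rot: [3.123, 0.344, 0.001]
contact_force: [0.2, -1.5, -1.3]
finger_gap: -0.0002
pos [0.639  0.0206 0.2636] yaw 12.59 tilt z [ 0.001  0.    -1.   ] F [ 0.2 -1.5 -1.3] gap -0.0002 t 9.95
delta [ 0.001  -0.0005  0.0034] turn -0.0002
0.053 [[266.982433   239.68451222]]
0.063 [[264.96043499 238.78185712]]
0.073 [[262.88487297 237.85514813]]
yellow [266.47727273 236.02272727] [259 232] [277 241]
```

```bash
python3 -m crank '[{"delta_pos":[0,0,0.05],"turn":0},{"delta_pos":[0,0,0.0733],"turn":0},{"delta_pos":[0.0167,0,0.1],"turn":0},{"delta_pos":[0.0267,0,0.112],"turn":0},{"delta_pos":[0.0367,0,0.1233],"turn":0},{"delta_pos":[0.045,0,0.135],"turn":0},{"delta_pos":[0.0533,0,0.1467],"turn":0},{"delta_pos":[0.0533,0,0.1467],"turn":0}]'; python3 -m crank '[{"delta_pos":[0.0083,0,0.0133],"turn":0},{"delta_pos":[0.0167,0,0.0267],"turn":0},{"delta_pos":[0.03,0,0.0533],"turn":0},{"delta_pos":[0.035,0,0.0683],"turn":0},{"delta_pos":[0.04,0,0.0833],"turn":0},{"delta_pos":[0.05,0,0.1],"turn":0},{"delta_pos":[0.0553,0,0.1133],"turn":0},{"delta_pos":[0.0567,0,0.13],"turn":0},{"delta_pos":[0.0567,0,0.13],"turn":0}]'; python3 - <<'E'
from h import *
s=ctrl.snapshot("scene");cv2.imwrite("pics/f_s.png",s)
rel(pinpt([.6246,.0175],12.6,.048)+[.1+.0726-.007],12.6)
E
```

```text
time: 10.75
tool_pos: [0.6579, 0.0248, 0.2218]
ee_rot: [3.122, 0.345, 0.016]
contact_force: [18.2, 4.6, 21.7]
finger_gap: 0.0003
time: 11.65
tool_pos: [0.6713, 0.0279, 0.179]
ee_rot: [-3.122, -0.345, 0.002]
contact_force: [0.9, 0.2, 0.0]
finger_gap: -0.0001
pos [0.6714 0.0279 0.1796] yaw 12.6 tilt z [-0.001  0.    -1.   ] F [-0.6  0.3 -0.6] gap 0.0002 t 11.7
delta [ 0.0004 -0.0003  0.0467] turn 0.0
```

```bash
python3 - <<'E'
from h import *
A=[.6246,.0175]
for th in(60,40,20,5,0,-5):
    t=np.radians(th);print(th,[np.round(proj("scene",pinpt(A,12.6,-.021+r*np.cos(t),y)+[.1+r*np.sin(t)])[0],1).tolist() for r,y in((.065,0),(.055,-.024),(.055,.024))])
for f in("r_s","f_s"):
    h=cv2.cvtColor(cv2.imread(f"pics/{f}.png"),cv2.COLOR_BGR2HSV)
    m=cv2.inRange(h,(12,120,70),(32,255,255));m[:215]=0;m[290:]=0;m[:,:240]=0;m[:,300:]=0
    k,l,st,ce=cv2.connectedComponentsWithStats(m)
    print(f,[(st[i].tolist(),ce[i].round(1).tolist()) for i in range(1,k) if st[i,4]>3])
E
```

```text
60 [[264.5, 238.6], [256.7, 234.6], [276.7, 244.5]]
40 [[260.1, 249.4], [253.0, 243.5], [273.0, 253.6]]
20 [[257.9, 259.4], [251.3, 251.8], [271.0, 262.0]]
5 [[257.9, 265.4], [251.3, 257.0], [270.8, 267.2]]
0 [[258.2, 267.1], [251.6, 258.4], [271.0, 268.6]]
-5 [[258.7, 268.6], [252.0, 259.6], [271.3, 269.8]]
r_s [([259, 232, 26, 17, 70], [269.9, 238.1])]
f_s [([266, 229, 22, 15, 44], [276.1, 234.4])]
```

```bash
python3 - <<'E'
from h import *
s=cv2.imread("pics/f_s.png")
cv2.imwrite("pics/fv.png",cv2.resize(s[195:285,225:315],(600,600),interpolation=cv2.INTER_CUBIC))
E
```

```text
(no output)
```

View pics/fv.png

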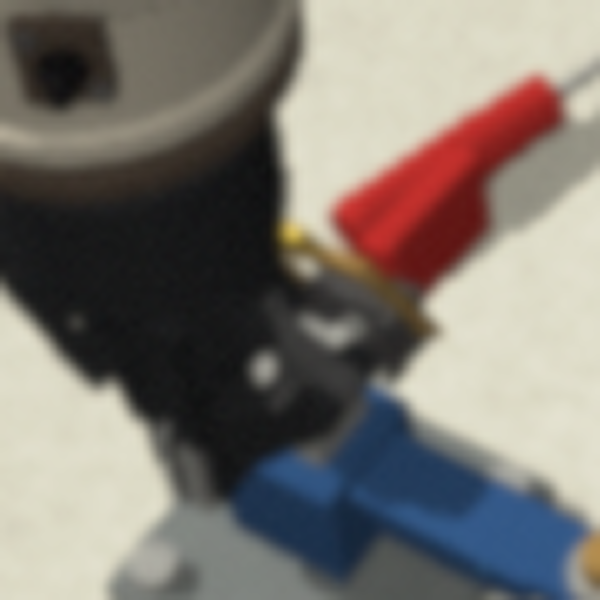

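The last picture shows the ring still raised: the fingers slipped onto its tip side, and the handle looks pushed back several mm. I'll lift clear, regrip, push the pin home again, then swing the ring from behind, which also keeps the pin seated.

```bash
python3 -m crank '[{"delta_pos":[0,0,-0.12],"turn":0},{"delta_pos":[0,0,-0.24],"turn":0},{"delta_pos":[0,0,-0.33],"turn":0},{"delta_pos":[-0.13,0,-0.33],"turn":0},{"delta_pos":[-0.25,0,-0.33],"turn":0},{"delta_pos":[-0.373,0,-0.33],"turn":0},{"delta_pos":[-0.373,0,-0.33],"turn":0},{"delta_pos":[-0.373,0,-0.33],"turn":0},{"delta_pos":[-0.373,0,-0.33],"turn":0}]' 0.4; python3 - <<'E'
from h import *
s=ctrl.snapshot("scene");cv2.imwrite("pics/g_s.png",s)
rel([.5630,.0036,.1730],12.6)
a=cv2.imread("pics/r_s.png")
# template shift of ring/tab, nose and handle corner between the two pictures
for nm,(x,y,w,h) in dict(tab=(256,230,16,12),nose=(259,256,10,10),handlefront=(276,232,12,12),sleeve=(262,262,20,16)).items():
    T=cv2.resize(a[y:y+h,x:x+w],None,fx=4,fy=4,interpolation=cv2.INTER_CUBIC); W=cv2.resize(s[y-14:y+h+14,x-14:x+w+14],None,fx=4,fy=4,interpolation=cv2.INTER_CUBIC)
    r=cv2.matchTemplate(W,T,cv2.TM_CCOEFF_NORMED);_,v,_,l=cv2.minMaxLoc(r);print(nm,round(v,2),(np.array(l)/4-14))
E
```

```text
time: 12.6
tool_pos: [0.563, 0.0036, 0.2794]
ee_rot: [-3.123, -0.345, -0.001]
contact_force: [0.4, -1.1, 0.3]
finger_gap: 0.0514
pos [0.5631 0.0036 0.2791] yaw 12.61 tilt z [ 0.  0. -1.] F [ 0.9 -0.  -0.3] gap 0.0511 t 12.65
delta [-2.000e-04 -1.000e-04  3.537e-01] turn 0.0001
tab 0.93 [ 1.  -5.5]
nose 0.78 [ 9.5 -7. ]
handlefront 0.85 [ 3.75 -4.25]
sleeve 0.99 [0. 0.]
```

```bash
python3 -m crank '[{"delta_pos":[-0.03,0,0.1],"turn":0},{"delta_pos":[-0.03,0,0.2],"turn":0},{"delta_pos":[-0.03,0,0.3],"turn":0},{"delta_pos":[-0.03,0,0.354],"turn":0},{"delta_pos":[-0.03,0,0.354],"turn":0}]'; python3 -m crank '[{"delta_pos":[0,0,0],"turn":0},{"delta_pos":[0,0,0],"turn":0},{"delta_pos":[0,0,0],"turn":0},{"delta_pos":[0,0,0],"turn":0},{"delta_pos":[0,0,0],"turn":0},{"delta_pos":[0,0,0],"turn":0}]' 1 80;python3 -m crank '[{"delta_pos":[0.01,0,0],"turn":0},{"delta_pos":[0.02,0,0],"turn":0},{"delta_pos":[0.03,0,0],"turn":0},{"delta_pos":[0.03,0,0],"turn":0},{"delta_pos":[0.03,0,0],"turn":0}]'
```

```text
time: 13.15
tool_pos: [0.5533, 0.0018, 0.1703]
ee_rot: [-3.121, -0.345, 0.007]
contact_force: [0.0, -0.2, 1.0]
finger_gap: 0.0512
time: 13.75
tool_pos: [0.554, 0.0014, 0.1735]
ee_rot: [3.122, 0.345, 0.002]
contact_force: [3.7, -1.3, 2.5]
finger_gap: 0.0112
time: 14.25
tool_pos: [0.5619, 0.0031, 0.1734]
ee_rot: [3.122, 0.344, -0.002]
contact_force: [-9.6, -6.0, 13.6]
finger_gap: 0.0113
```

```bash
python3 -m crank '[{"delta_pos":[0,0.002,-0.004],"turn":0},{"delta_pos":[0,0.002,-0.007],"turn":0},{"delta_pos":[0,0.002,-0.007],"turn":0}]'; python3 -m crank '[{"delta_pos":[0.005,0,0],"turn":0},{"delta_pos":[0.01,0,0],"turn":0},{"delta_pos":[0.01,0,0],"turn":0}]'; python3 - <<'E'
from h import *
s=ctrl.snapshot("scene");cv2.imwrite("pics/g2_s.png",s)
a=cv2.imread("pics/r_s.png")
for nm,(x,y,w,h) in dict(tab=(256,230,16,12),nose=(259,256,10,10),handlefront=(276,232,12,12),ring=(270,238,18,14),sleeve=(262,262,20,16)).items():
    T=cv2.resize(a[y:y+h,x:x+w],None,fx=4,fy=4,interpolation=cv2.INTER_CUBIC); W=cv2.resize(s[y-14:y+h+14,x-14:x+w+14],None,fx=4,fy=4,interpolation=cv2.INTER_CUBIC)
    r=cv2.matchTemplate(W,T,cv2.TM_CCOEFF_NORMED);_,v,_,l=cv2.minMaxLoc(r);print(nm,round(v,2),(np.array(l)/4-14))
E
```

```text
time: 14.55
tool_pos: [0.5623, 0.0029, 0.175]
ee_rot: [-3.123, -0.345, 0.001]
contact_force: [-2.8, -2.2, 3.6]
finger_gap: 0.0111
time: 14.85
tool_pos: [0.5651, 0.0035, 0.175]
ee_rot: [3.123, 0.345, -0.002]
contact_force: [-5.0, -2.7, 7.5]
finger_gap: 0.0114
tab 0.99 [ 0.25 -1.25]
nose 0.98 [ 0.5  -0.75]
handlefront 0.97 [0.5  0.25]
ring 0.98 [ 0.75 -0.25]
sleeve 1.0 [0. 0.]
```

```bash
python3 -m crank '[{"delta_pos":[0.003,0.002,-0.004],"turn":0},{"delta_pos":[0.008,0.002,-0.004],"turn":0},{"delta_pos":[0.008,0.002,-0.004],"turn":0}]'; python3 -m crank '[{"delta_pos":[0.005,0,0],"turn":0},{"delta_pos":[0.008,0,0],"turn":0},{"delta_pos":[0.008,0,0],"turn":0}]'; python3 - <<'E'
from h import *
s=ctrl.snapshot("scene");cv2.imwrite("pics/g3_s.png",s)
a=cv2.imread("pics/r_s.png")
for nm,(x,y,w,h) in dict(tab=(256,230,16,12),nose=(259,256,10,10),handlefront=(276,232,12,12),ring=(270,238,18,14),sleeve=(262,262,20,16)).items():
    T=cv2.resize(a[y:y+h,x:x+w],None,fx=4,fy=4,interpolation=cv2.INTER_CUBIC); W=cv2.resize(s[y-14:y+h+14,x-14:x+w+14],None,fx=4,fy=4,interpolation=cv2.INTER_CUBIC)
    r=cv2.matchTemplate(W,T,cv2.TM_CCOEFF_NORMED);_,v,_,l=cv2.minMaxLoc(r);print(nm,round(v,2),(np.array(l)/4-14))
E
```

```text
time: 15.2
tool_pos: [0.5676, 0.0036, 0.1759]
ee_rot: [-3.122, -0.345, 0.002]
contact_force: [-5.6, -1.3, 5.0]
finger_gap: 0.0114
time: 15.5
tool_pos: [0.5682, 0.0038, 0.1757]
ee_rot: [-3.123, -0.345, 0.01]
contact_force: [-28.1, -6.9, 15.7]
finger_gap: 0.0112
tab 0.99 [-0.5  -0.25]
nose 1.0 [0. 0.]
handlefront 0.96 [-0.25  1.  ]
ring 0.99 [0.25 0.25]
sleeve 1.0 [0. 0.]
```

```bash
python3 -m crank '[{"delta_pos":[-0.005,0,0],"turn":0},{"delta_pos":[-0.006,0,0],"turn":0}]'; python3 -m crank '[{"delta_pos":[0,0,0],"turn":0},{"delta_pos":[0,0,0],"turn":0},{"delta_pos":[0,0,0],"turn":0},{"delta_pos":[0,0,0],"turn":0},{"delta_pos":[0,0,-0.1],"turn":0},{"delta_pos":[0,0,-0.2],"turn":0},{"delta_pos":[0,0,-0.2],"turn":0}]' 0.4; python3 -m crank '[{"delta_pos":[0.05,0,0],"turn":0},{"delta_pos":[0.09,0,0],"turn":0},{"delta_pos":[0.09,0,0],"turn":0},{"delta_pos":[0.09,0,0],"turn":0},{"delta_pos":[0.09,0,0],"turn":0}]' 1; python3 -c "
from h import *
rel(pinpt([.6246,.0175],12.6,-.019)+[.1+.0726+.048],12.6)
s=ctrl.snapshot('scene');cv2.imwrite('pics/k_s.png',s)
a=cv2.imread('pics/r_s.png')
for nm,(x,y,w,h) in dict(tab=(256,230,16,12),nose=(259,256,10,10),ring=(270,238,18,14)).items():
    T=cv2.resize(a[y:y+h,x:x+w],None,fx=4,fy=4,interpolation=cv2.INTER_CUBIC); W=cv2.resize(s[y-14:y+h+14,x-14:x+w+14],None,fx=4,fy=4,interpolation=cv2.INTER_CUBIC)
    r=cv2.matchTemplate(W,T,cv2.TM_CCOEFF_NORMED);_,v,_,l=cv2.minMaxLoc(r);print(nm,round(v,2),(np.array(l)/4-14))
"
```

```text
time: 15.75
tool_pos: [0.5677, 0.0036, 0.176]
ee_rot: [-3.122, -0.345, 0.003]
contact_force: [-8.8, -2.2, 6.7]
finger_gap: 0.0114
time: 16.45
tool_pos: [0.5696, 0.0036, 0.2402]
ee_rot: [3.121, 0.345, 0.009]
contact_force: [-0.2, 0.6, 0.3]
finger_gap: 0.051
time: 16.95
tool_pos: [0.5945, 0.0095, 0.2358]
ee_rot: [-3.122, -0.345, 0.001]
contact_force: [-0.4, -0.6, -0.1]
finger_gap: 0.0002
pos [0.5945 0.0095 0.2358] yaw 12.6 tilt z [-0.001  0.    -1.   ] F [-0.4 -0.6 -0.1] gap 0.0002 t 16.95
delta [ 0.0405 -0.0041  0.0507] turn 0.0001
tab 0.99 [-0.75 -0.25]
nose 1.0 [0. 0.]
ring 0.99 [0. 0.]
```

```bash
python3 -m crank '[{"delta_pos":[0,-0.004,0.05],"turn":0},{"delta_pos":[0.03,-0.004,0.05],"turn":0},{"delta_pos":[0.0667,-0.004,0.05],"turn":0},{"delta_pos":[0.0917,-0.004,0.05],"turn":0},{"delta_pos":[0.1167,-0.004,0.05],"turn":0},{"delta_pos":[0.1317,-0.004,0.057],"turn":0},{"delta_pos":[0.1467,-0.004,0.0633],"turn":0},{"delta_pos":[0.1633,-0.004,0.085],"turn":0},{"delta_pos":[0.18,-0.004,0.1067],"turn":0},{"delta_pos":[0.18,-0.004,0.1067],"turn":0}]'; python3 - <<'E'
from h import *
s=ctrl.snapshot("scene");cv2.imwrite("pics/m_s.png",s)
rel(pinpt([.6246,.0175],12.6,.023)+[.1+.0726+.031],12.6)
h=cv2.cvtColor(s,cv2.COLOR_BGR2HSV)
m=cv2.inRange(h,(12,110,60),(32,255,255));m[:215]=0;m[290:]=0;m[:,:240]=0;m[:,300:]=0
k,l,st,ce=cv2.connectedComponentsWithStats(m)
print([(st[i].tolist(),ce[i].round(1).tolist()) for i in range(1,k) if st[i,4]>2])
E
```

```text
time: 18.0
tool_pos: [0.6473, 0.0226, 0.2027]
ee_rot: [-3.122, -0.345, 0.003]
contact_force: [-0.4, 0.6, 0.3]
finger_gap: -0.0
pos [0.6472 0.0225 0.2033] yaw 12.61 tilt z [-0.001  0.    -1.   ] F [ 0.3 -0.1  0.8] gap 0.0003 t 18.05
delta [-0.0005 -0.     -0.0008] turn 0.0001
[([251, 247, 34, 12, 106], [264.7, 253.9])]
```

The ring mask now sits at (251–285, 247–259), which matches the ring at about 30° above level with the finger behind it. Continuing the arc.

```bash
python3 -m crank '[{"delta_pos":[0.02,0,0.0],"turn":0},{"delta_pos":[0.04,0,0.005],"turn":0},{"delta_pos":[0.055,0,0.015],"turn":0},{"delta_pos":[0.065,0,0.03],"turn":0},{"delta_pos":[0.075,0,0.05],"turn":0},{"delta_pos":[0.082,0,0.07],"turn":0},{"delta_pos":[0.085,0,0.085],"turn":0},{"delta_pos":[0.085,0,0.085],"turn":0}]'; python3 - <<'E'
from h import *
s=ctrl.snapshot("scene");cv2.imwrite("pics/m2_s.png",s)
rel(pinpt([.6246,.0175],12.6,.0485)+[.1+.0726-.007],12.6)
h=cv2.cvtColor(s,cv2.COLOR_BGR2HSV)
m=cv2.inRange(h,(12,110,60),(32,255,255));m[:215]=0;m[290:]=0;m[:,:240]=0;m[:,300:]=0
k,l,st,ce=cv2.connectedComponentsWithStats(m)
print([(st[i].tolist(),ce[i].round(1).tolist()) for i in range(1,k) if st[i,4]>2])
E
```

```text
time: 18.85
tool_pos: [0.672, 0.0281, 0.1778]
ee_rot: [-3.122, -0.345, 0.002]
contact_force: [-0.2, 0.6, 0.6]
finger_gap: -0.0001
pos [0.672  0.0281 0.1784] yaw 12.61 tilt z [-0.001  0.    -1.   ] F [-0.6 -0.6  0.7] gap -0.0002 t 18.9
delta [-0.0003 -0.0002  0.0425] turn 0.0001
[([260, 249, 26, 21, 78], [274.2, 260.4])]
```

```bash
python3 -m crank '[{"delta_pos":[0,0,0.01],"turn":0},{"delta_pos":[0,0,0.02],"turn":0},{"delta_pos":[0,0,0.03],"turn":0},{"delta_pos":[0,0,0.03],"turn":0}]'; python3 -m crank '[{"delta_pos":[0,0,0.005],"turn":0},{"delta_pos":[0,0,0.01],"turn":0},{"delta_pos":[0,0,0.0125],"turn":0},{"delta_pos":[0,0,0.0125],"turn":0}]'; python3 - <<'E'
from h import *
s=ctrl.snapshot("scene");cv2.imwrite("pics/m3_s.png",s)
rel(pinpt([.6246,.0175],12.6,.0485)+[.1+.0726-.007],12.6)
h=cv2.cvtColor(s,cv2.COLOR_BGR2HSV)
m=cv2.inRange(h,(12,110,60),(32,255,255));m[:215]=0;m[290:]=0;m[:,:240]=0;m[:,300:]=0
k,l,st,ce=cv2.connectedComponentsWithStats(m)
print([(st[i].tolist(),ce[i].round(1).tolist()) for i in range(1,k) if st[i,4]>2])
E
```

```text
time: 19.3
tool_pos: [0.6719, 0.0281, 0.1691]
ee_rot: [-3.122, -0.345, 0.001]
contact_force: [1.1, 0.2, 0.2]
finger_gap: 0.0001
time: 19.7
tool_pos: [0.6721, 0.0281, 0.1658]
ee_rot: [-3.122, -0.345, 0.0]
contact_force: [0.0, -0.3, 0.6]
finger_gap: -0.0001
pos [0.6721 0.0281 0.1659] yaw 12.6 tilt z [-0.  0. -1.] F [ 0.1 -0.6  0.7] gap 0.0003 t 19.75
delta [-0.0007 -0.0002  0.001 ] turn 0.0
[([281, 249, 5, 9, 17], [283.2, 252.2]), ([265, 260, 14, 11, 38], [272.1, 266.2])]
```

```bash
for i in 1 2; do python3 -m crank '[{"delta_pos":[0,0,0.005],"turn":0},{"delta_pos":[0,0,0.007],"turn":0},{"delta_pos":[0,0,0.007],"turn":0}]'; done
```

```text
time: 20.05
tool_pos: [0.6721, 0.0281, 0.1637]
ee_rot: [-3.122, -0.345, 0.0]
contact_force: [0.5, -0.3, 0.6]
finger_gap: -0.0001
time: 20.35
tool_pos: [0.6721, 0.028, 0.1617]
ee_rot: [-3.123, -0.345, 0.0]
contact_force: [-0.1, 0.1, 0.9]
finger_gap: -0.0001
```

```bash
python3 -m crank '[{"delta_pos":[0,0,0.005],"turn":0},{"delta_pos":[0,0,0.007],"turn":0},{"delta_pos":[0,0,0.007],"turn":0}]'; python3 - <<'E'
from h import *
s=ctrl.snapshot("scene");cv2.imwrite("pics/m4_s.png",s)
h=cv2.cvtColor(s,cv2.COLOR_BGR2HSV)
m=cv2.inRange(h,(12,90,50),(32,255,255));m[:215]=0;m[300:]=0;m[:,:235]=0;m[:,300:]=0
k,l,st,ce=cv2.connectedComponentsWithStats(m)
print([(st[i].tolist(),ce[i].round(1).tolist()) for i in range(1,k) if st[i,4]>2])
A=[.6246,.0175]
for th in(10,0,-5,-10):
    t=np.radians(th);print(th,[np.round(proj("scene",pinpt(A,12.6,-.021+r*np.cos(t),y)+[.1+r*np.sin(t)])[0],1).tolist() for r,y in((.073,0.011),(.073,-.011),(.055,.024),(0,.024))])
for y in range(245,276): print(y,"".join("Y" if m[y,x] else ("k" if s[y,x].max()<50 else ".") for x in range(240,295)))
E
```

```text
time: 20.65
tool_pos: [0.6721, 0.0281, 0.1597]
ee_rot: [-3.122, -0.345, 0.0]
contact_force: [-1.3, 0.7, 3.7]
finger_gap: -0.0
[([281, 248, 5, 8, 24], [283.1, 251.7]), ([266, 264, 11, 8, 38], [271.3, 268.5]), ([260, 271, 4, 4, 8], [261.8, 272.9])]
10 [[259.8, 268.6], [250.7, 263.8], [270.8, 265.6], [286.5, 248.8]]
0 [[260.3, 272.5], [251.3, 267.7], [271.0, 268.6], [286.5, 248.8]]
-5 [[260.8, 274.1], [251.9, 269.4], [271.3, 269.8], [286.5, 248.8]]
-10 [[261.4, 275.5], [252.6, 270.8], [271.8, 270.9], [286.5, 248.8]]
245 kkkkkkkkkkkkkkkkkkkkkkkkkkkkk..........................
246 kkkkkkkkkkkkkkkkkkkkkkkkkkkkkk.........................
247 kkkkkkkkkkkkkkkkkkkkkkkkkkkkkk.........................
248 kkkkkkkkkkkkkkkkkkkkkkkkkkk................YY..........
249 kkkkkkkkkkkkkkkkkkkkkkkkkkk................YYY.........
250 kkkkkkkkkkkkkkkkkkkkkkkkkkk..............kkYYY.........
251 kkkkkkkkkkkkkkkkkkkkkkkkkkkk............kk.YYY.........
252 kkkkkkkkkkkkkkkkkkkkkkkkkkkk...........kkkYYY..........
253 kkkkkkkkkkkkkkkkkkkkkkkkkkkk.........kkkkYYYY..........
254 kkkkkkkkkkkkkkkkkkkkkkkkk...........k
[... 578 characters left out ...]
kkkkkkkkkkkkkkkkkkkkkY..................
265 ............kkkkkkkkkkkkkkkkkkkkkkkYY..................
266 .............kkkkkkkkkkkkkkkkkkkkYYY...................
267 ..............kkkkkkkkkkkkkkkkk.YYYY...................
268 ................kkkkkkkkkkkkYYYYYYY....................
269 .................kkkkkkkkkYYYYYYYYY....................
270 .................kkkkkkkkk.YYYYYYY.....................
271 .................kkkkkkY....YYYYY......................
272 ..................kkkkYY...............................
273 ..................kkkYY................................
274 ..................kkYYY................................
275 .......................................................
```

The ring is about level under the finger (corner at (271,269), tab corner at (261,274)) and force is building. Pressing on.

```bash
for i in 1 2 3; do python3 -m crank '[{"delta_pos":[0,0,0.004],"turn":0},{"delta_pos":[0,0,0.006],"turn":0},{"delta_pos":[0,0,0.006],"turn":0}]' | grep -E "pos|force"; done;  python3 - <<'E'
from h import *
s=ctrl.snapshot("scene");cv2.imwrite("pics/m5_s.png",s)
h=cv2.cvtColor(s,cv2.COLOR_BGR2HSV)
m=cv2.inRange(h,(12,90,50),(32,255,255))
for y in range(262,278): print(y,"".join("Y" if m[y,x] else ("k" if s[y,x].max()<50 else ".") for x in range(240,295)))
E
```

```text
tool_pos: [0.6722, 0.0281, 0.1581]
contact_force: [-3.0, 0.1, 8.3]
tool_pos: [0.6723, 0.028, 0.1567]
contact_force: [-2.8, 0.9, 11.8]
tool_pos: [0.6724, 0.028, 0.1554]
contact_force: [-4.1, -0.3, 14.7]
262 .......kkkkkkkkkkkkkkkkkkkk..kkkkkkkk..................
263 .......kkkkkkkkkkkkkkkkkkkk.kkkkkkkkkk.................
264 ........kkkkkkkkkkkkkkkkkkkkkkkkkkkkkk.................
265 ............kkkkkkkkkkkkkkkkkkkkkkkkkk.................
266 ............kkkkkkkkkkkkkkkkkkkkkkkk...................
267 ............kkkkkkkkkkkkkkkkkkkkkkk....................
268 .............kkkkkkkkkkkkkkkkkkYYYY....................
269 ...............kkkkkkkkkkkkkkYYYYYY....................
270 .................kkkkkkkkkkYYYYYYYY....................
271 .................kkkkkkkkk..YYYYYY.....................
272 .................kkkkkkY.....YYY.......................
273 ..................kkkkYY...............................
274 ..................kkkYY................................
275 ..................kkYYY................................
276 .......................................................
277 .......................................................
```

```bash
python3 -m crank '[{"delta_pos":[0,0,-0.02],"turn":0},{"delta_pos":[0,0,-0.05],"turn":0},{"delta_pos":[0,0,-0.1],"turn":0},{"delta_pos":[0,0,-0.2],"turn":0},{"delta_pos":[0,0,-0.32],"turn":0},{"delta_pos":[0,0,-0.45],"turn":0},{"delta_pos":[0,0,-0.45],"turn":0}]' ; python3 - <<'E'
from h import *
s=ctrl.snapshot("scene");cv2.imwrite("pics/q_s.png",s)
h=cv2.cvtColor(s,cv2.COLOR_BGR2HSV)
m=cv2.inRange(h,(12,90,50),(32,255,255))
for y in range(230,280): print(y,"".join("Y" if m[y,x] else ("k" if s[y,x].max()<50 else ".") for x in range(240,295)))
E
```

```text
time: 22.35
tool_pos: [0.673, 0.028, 0.2962]
ee_rot: [3.121, 0.345, 0.013]
contact_force: [0.1, -1.4, 1.7]
finger_gap: -0.0003
230 ......kkkk.............................................
231 .......kk..............................................
232 .......................................................
233 .......................................................
234 .......................................................
235 .......................................................
236 .......................................................
237 .......................................................
238 .......................................................
239 .......................................................
240 .......................................................
241 .......................................................
242 .......................................................
243 .......................................................
244 .......................................................
245 .......................................................
246 .........
[... 1326 characters left out ...]
YYYYYYYYY...............................
269 ..............YYYYYYYYYY...............................
270 ................YYYYYYY................................
271 ..................YYYY.................................
272 .......................................................
273 .......................................................
274 .......................................................
275 .......................................................
276 .......................................................
277 .......................................................
278 .......................................................
279 .......................................................
```

```bash
python3 -m crank '[{"delta_pos":[-0.1,0,-0.1],"turn":0},{"delta_pos":[-0.2,0,-0.1],"turn":0},{"delta_pos":[-0.3,0,-0.1],"turn":0},{"delta_pos":[-0.3,0,-0.1],"turn":0},{"delta_pos":[-0.3,0,-0.1],"turn":0},{"delta_pos":[-0.3,0,-0.1],"turn":0},{"delta_pos":[-0.3,0,-0.1],"turn":0},{"delta_pos":[-0.3,0,-0.1],"turn":0},{"delta_pos":[-0.3,0,-0.1],"turn":0}]' ; python3 - <<'E'
from h import *
s=ctrl.snapshot("scene");cv2.imwrite("pics/z_s.png",s)
h=cv2.cvtColor(s,cv2.COLOR_BGR2HSV)
m=cv2.inRange(h,(12,90,50),(32,255,255))[240:280,235:295];p=np.argwhere(m)[:,::-1]+[235,240]
q=cv2.imread("pics/q_s.png");mq=cv2.inRange(cv2.cvtColor(q,cv2.COLOR_BGR2HSV),(12,90,50),(32,255,255))[240:280,235:295];pq=np.argwhere(mq)[:,::-1]+[235,240]
print("ring now/before",p.mean(0),len(p),pq.mean(0),len(pq))
a=cv2.imread("pics/r_s.png");b=cv2.imread("pics/scene0.png")
def match(a,nm,x,y,w,h):
    T=cv2.resize(a[y:y+h,x:x+w],None,fx=4,fy=4,interpolation=cv2.INTER_CUBIC); W=cv2.resize(s[y-14:y+h+14,x-14:x+w+14],None,fx=4,fy=4,interpolation=cv2.INTER_CUBIC)
    r=cv2.matchTemplate(W,T,cv2.TM_CCOEFF_NORMED);_,v,_,l=cv2.minMaxLoc(r);print(nm,round(v,2),(np.array(l)/4-14))
match(a,"nose",259,256,10,10);match(a,"handle",276,226,16,18);match(a,"shank+face",259,250,18,18)
match(b,"radio",370,270,50,90);match(b,"screwdriver",275,190,65,45);match(b,"spanner",165,205,60,50);match(b,"stand",245,275,40,30)
E
```

```text
time: 23.3
tool_pos: [0.5846, 0.0085, 0.3189]
ee_rot: [-3.122, -0.345, 0.001]
contact_force: [-0.2, -0.6, 1.6]
finger_gap: 0.0
ring now/before [265.61502347 261.68075117] 213 [265.60189573 261.7014218 ] 211
nose 0.78 [ 8.5  -6.75]
handle 0.99 [0. 0.]
shank+face 0.71 [ 5.  -4.5]
radio 1.0 [0. 0.]
screwdriver 0.94 [0.   0.25]
spanner 1.0 [0. 0.]
stand 1.0 [0. 0.]
```

```bash
python3 -c "
from cell import ctrl
print(ctrl.hand_in())"
```

```text
the job is handed in; nothing more can be done
None
```

The bracket looks locked and the job is handed in, at about 23 s of the 54 s allowed. I gripped the linch pin by its red handle, pushed it home through the robot-side (-x) mouth with the ring up, and flipped the ring over the spindle. I then pressed its tab down with up to about 15 N at the wrist.

**First flip failed:** the finger slipped to the tip side of the raised ring and pushed the pin back about 13 mm, with roughly 28 N at the wrist. I regripped the handle and pushed the pin home again, with 28 N against the stop and the nose back in its home position in the picture. I then swung the ring from behind, and it went down.

**Last checks, from image measurements:**
- **Ring:** it stayed near level with the gripper well clear and moved less than 0.1 px over the next second.
- **Pin:** the handle matched its home position exactly.
- **Radio, spanner and stand:** no shift from the first picture.
- **Screwdriver:** shifted 0.25 px with a slightly weaker match; the red handle behind it partly overlaps that patch.

**Not confirmed:**
- I saw no distinct click in the force readings, so the latch is inferred from the ring staying down against its spring.
- The final nose check did not match, most likely because the ring's bar now covers it.
- I had used all 12 viewings, so I did not look at the final state by eye.

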